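# Work a leg blank round the bench dog into the planing bay

### The job

Get the square leg blank ready for planing: with the fingertips, push it along the planing board, one end and then the other, to angle its leading end in behind the bench dog and swing its tail in, until it lies home in the bay between the two end stops, flush along the whole back batten. Do not pinch, force, lift or tip it: it stays flat on the board all the way. Leave the glue bottle, jar, wedge and block plane where they are.

Things in the scene. Friction and masses are not known exactly. Their poses are not given: they have to be found in the camera images.
- board: Planing board: fixed grey laminate panel, 400 mm (its x) by 740 mm (y) by 18 mm thick, dark 20 mm dog holes drawn on it (flat to the touch). Origin: centre of its underside, on the bench. Its x points away from the robot to the back batten, its y (to the robot's left) along it; turned at most 0.15 rad from the robot's frame. On its top stand the batten, two end stops and a dog, all fixed.
- batten (a point): Middle of the top front edge of the back batten: a fixed wooden strip 400 mm long (board y), 22 mm thick, 24 mm high above the board's top, front face (towards the robot) at board x = +90 mm. The bay is the 330 mm space in front of it between the two end stops, open to the robot.
- stop_left (a point): Centre of the top of the dark end stop on the dog's side, at board x = +75, y = +180 mm: a fixed block 30 by 30 mm, 24 mm high above the board's top (x 60 to 90 mm, its inner face at y = +165 mm).
- stop_right (a point): Centre of the top of the other dark end stop, at board x = +75, y = -180 mm: the same fixed block, its inner face at y = -165 mm. The blank's tail has to pass in front of it.
- dog (a point): Centre of the top of the bench dog: a fixed upright aluminium post, 20 mm diameter, standing 32 mm above the board's top, in front of the bay at board x = +26 mm, y = +96 mm. Between it and the batten's face is a 54 mm wide gap; a straight push of the blank towards the batten strikes it.
- bay (a point): Centre of the blank's place in the bay, on the board's top: board x = +70 mm, y = 0 (the blank lying flush along the batten; 15 mm of play along y either way).
- blank: The leg blank: a loose straight square length of pale wood, 40 mm (x) by 300 mm (y, its length) by 40 mm high, red end faces, about 0.3 kg. Origin: centre of its underside; z up. At the start it lies flat on the board, on the robot's side of the dog and of the bay, turned up to 0.25 rad from the board's y, with all of it short of the dog along board y.
- lead_end (a point): Centre of the blank's leading end face (its +y end, the end nearer the dog), 150 mm from the blank's middle, 20 mm above its underside.
- tail_end (a point): Centre of the blank's other end face (its -y end), 150 mm from the middle, 20 mm above its underside.
- glue: Yellow glue bottle with an orange nozzle, upright, 56 mm diameter, 178 mm high; loose, to be left alone. Origin: centre of its underside.
- jar: Jar with a red lid, upright, 60 mm diameter, 85 mm high; loose, to be left alone. Origin: centre of its underside.
- wedge: Beech wedge lying flat, 125 mm long (its y), 20 mm wide at its thick end, 20 mm high; loose, to be left alone. Origin: centre of its underside.
- plane: Small block plane standing on its sole, 46 mm (x) by 160 mm (y) by about 50 mm high; loose, to be left alone. Origin: centre of its underside.

How it is judged:
By the outcome, as a careful person would: the job done as asked, in the order asked, and still so for the second after the job is handed in, with the robot touching nothing.
It also fails if it takes over 64 s, if anything falls off the work surface, if the arm or the gripper's body presses on something with over 40 N, if the wrist force passes 120 N, or if a joint passes its speed limit or range.

### The arm

A 7-joint arm with a two-finger parallel gripper is mounted at the origin on the work surface. World frame = base frame: x ahead of the robot, y to its left, z up, the work surface at z = 0. Lengths are in m, angles in rad, forces in N, time in s.
With the tool pointing down it reaches from about 0.425 to 0.925 m from the base axis. Payload 6.8 kg.
Tool frame: the origin (TCP) lies on the centre line of the jaws, within the pads' length; the fingertips stand 19 mm ahead of it and the grasp point (between the pads) is the TCP; z points along the fingers, y is the line along which they close (so a half turn about z gives the same grasp; the last joint's range is limited). The gripper opens to 85 mm and grips with 20 to 120 N. Pads are 22 mm wide; open, the fingers measure 114 mm over their backs; the gripper's body (76 mm by 85 mm) begins 54 mm behind the grasp point. The pads swing forward as they close: fully open they stand 13 mm farther back than shut.
Start: joints at [1.067, 0.477, 0.022, 1.555, -0.011, 1.109, -0.083], TCP at [0.26, -0.623, 0.25] pointing down, gripper open.
Joint ranges: [-2.96, 2.96], [-0.34, 2.1], [-1.41, 1.46], [0.24, 2.44], [-1.37, 4.51], [0.17, 1.92], [-2.96, 2.96]. Speed limits (rad/s): [2.39, 2.39, 3.14, 3.14, 3.14, 3.14, 3.14].

### API

Orientations are given as a rotation vector (axis times angle).
In Python, from bench import r gives the robot as it stands. The module is installed in compiled form; this text tells all that it offers.
- The arm moves only by the tool arm_command, never from a script. Its argument "rows" is a list of rows, each an object of numbers: "fingers": the opening, from -1 (shut) to 1 (fully open); "x", "y", "z": the shift along the tool's x, y, z in m; "ax", "ay", "az": the turn, a rotation vector about the tool's x, y, z in degrees. In form: [{"fingers": .., "x": .., "y": .., "z": .., "ax": .., "ay": .., "az": ..}, ...]. A call has 1 to 10 rows; each row shifts and turns the commanded pose from where the row before left it, along the tool's axes as they then stand; what a row does not reach is not made up. A row lasts 1/12 s, in which the tool goes at most 41.7 mm and 7.16 degrees, less where a joint would pass 70% of its speed; a pose out of reach is approached as far as the arm can. A call is refused whole if a number of a shift passes 0.0417 or a number of a turn 7.16, either way. A call with a gripper value outside its range is refused whole. The fingers move at their own pace and stop on an object; "grip_force" is the grip in N (left out, the last holds). Time passes only in rows, so rows that do not move let the fingers close. It gives the time, the measured TCP pose, the force, the opening and the grip force at its end, in the units of the state.
- r.get_obs(): the state, without advancing time (a new reading comes with each control period).
- r.grab_frame(name): name is "side" or "top"; returns a dict with "frame" (480x640x3 uint8, red, green, blue), "depth" (480x640 float32, m along the optical axis (not along the pixel's ray), 0 where there is no reading), "K" (3x3 intrinsics, pixels), "world_from_camera" (4x4, takes a point from camera to world coordinates). Camera axes: x right, y down, z forward; pixel columns grow to the right and rows downward; lengths in m; the calibration is good to about 2 mm. A picture is of the moment at which its call begins.
- r.hand_in(): hands the job in; it is judged then, once.
The state is a dict: "clock": time; "joints": joint angles; "qvel": joint speeds; "tau": joint torques, N m; "tcp_pos": TCP position; "orientation": TCP orientation; "contact_force": force on the tool from outside, world axes, zero at the start; "moment": the same for the moment, N m; "grip_width": finger opening in m; "gripper_force": force on a finger pad.
Only numpy, scipy, OpenCV 4.12 (cv2) and the standard library are available. Lean on these libraries where they do the work, as an engineer would, in place of code of your own. Each camera call takes 0.05 s, during which the arm holds its last target. There are 200 camera calls.

## Working session

There is one attempt and no reset: what is moved stays moved. The work goes in short steps, Python scripts to look and compute and a tool call to move; the robot and the scene stay as the last step left them, time stands still between calls to the robot, and variables do not carry over. Pictures are saved under pics/ and viewed, at most 10 in all, crops included, and the job is handed in when it is done.

Besides the shell and the picture viewer there is one more tool, called after "Call:" as name(argument=value, ...), one argument or row to a line, values as JSON. arm_command: Moves the arm, as the interface text tells. Its arguments: {"type":"object","properties":{"rows":{"type":"array"},"grip_force":{"type":"number"}},"required":["rows"]}

```bash
mkdir -p pics
python3 - <<'E'
from bench import r
import cv2,numpy as np
o=r.get_obs()
for k,v in o.items(): print(k,np.round(v,3))
for n in("top","side"):
    f=r.grab_frame(n); np.savez("f_%s.npz"%n,**f)
    cv2.imwrite("pics/%s0.png"%n,f["frame"][:,:,::-1]); print(n,f["K"].round(1).tolist(),f["world_from_camera"].round(3).tolist())
E
```

```text
clock 0.0
joints [ 1.067  0.478  0.022  1.556 -0.012  1.109 -0.083]
qvel [-0.001 -0.002  0.001 -0.001 -0.001  0.001  0.001]
tau [-0.0000e+00 -5.9645e+01  1.6080e+00 -2.8120e+01  1.2000e-02  9.0000e-03
 -0.0000e+00]
tcp_pos [ 0.26  -0.622  0.249]
orientation [-3.079e+00 -6.170e-01  1.000e-03]
contact_force [-0.404  0.617 -0.157]
moment [-0.01   0.032  0.098]
gripper_force 0.0
grip_width 0.086
top [[440.6, 0.0, 318.3], [0.0, 440.6, 235.7], [0.0, 0.0, 1.0]] [[0.028, -0.991, 0.132, 0.528], [-0.999, -0.031, -0.022, 0.042], [0.026, -0.131, -0.991, 0.797], [0.0, 0.0, 0.0, 1.0]]
side [[517.4, 0.0, 319.3], [0.0, 517.4, 242.5], [0.0, 0.0, 1.0]] [[-0.817, -0.356, 0.453, 0.267], [-0.576, 0.482, -0.66, 0.57], [0.017, -0.8, -0.6, 0.559], [0.0, 0.0, 0.0, 1.0]]
```

View pics/top0.png

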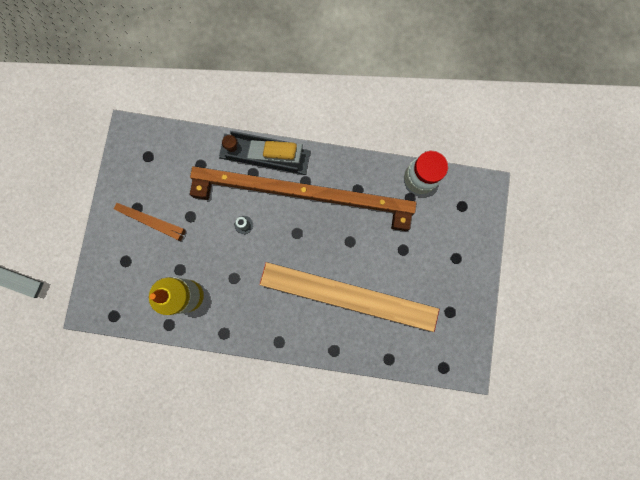

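View pics/side0.png

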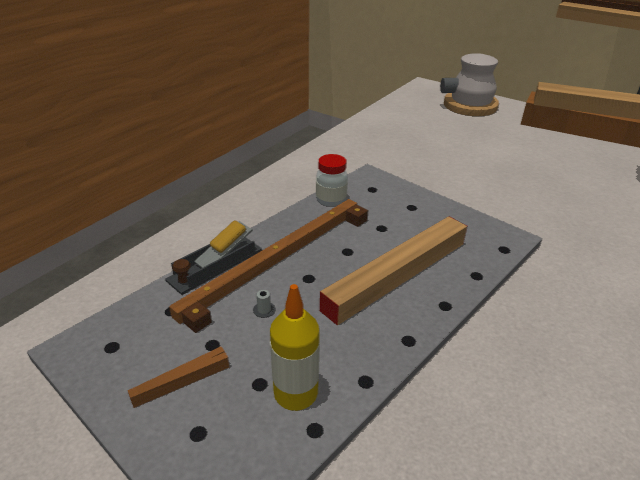

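The top view shows the blank from (263,275) (lead) to (437,320) (tail), the dog at (243,224), the stops at (200,188) and (402,220), and the glue bottle near (170,296), left of the lead end. The side view agrees: red lead face at (331,302), dog at (263,303).

```bash
cat > h.py <<'E'
import cv2,numpy as np
def cast(f,px,z):
    px=np.atleast_2d(np.float64(px)); T=f["world_from_camera"]; K=f["K"]
    d=np.c_[(px-[K[0,2],K[1,2]])/[K[0,0],K[1,1]],np.ones(len(px))]@T[:3,:3].T
    return T[:3,3]+d*((z-T[2,3])/d[:,2])[:,None]
def tri(f1,p1,f2,p2):
    A=[];b=[]
    for f,p in((f1,p1),(f2,p2)):
        c=f["world_from_camera"][:3,3]; d=cast(f,p,0.)[0]-c; d/=np.linalg.norm(d)
        P=np.eye(3)-np.outer(d,d); A.append(P); b.append(P@c)
    return np.linalg.lstsq(np.vstack(A),np.hstack(b),rcond=None)[0]
def depthpts(f):
    v,u=np.mgrid[:480,:640]; K=f["K"]; D=f["depth"]
    P=np.stack([(u-K[0,2])/K[0,0]*D,(v-K[1,2])/K[1,1]*D,D],-1); T=f["world_from_camera"]
    return P@T[:3,:3].T+T[:3,3]
def rect(m):
    c=max(cv2.findContours(m.astype(np.uint8),0,2)[0],key=cv2.contourArea); return cv2.minAreaRect(c),c
def blankmask(f):
    h=cv2.cvtColor(f["frame"],cv2.COLOR_RGB2HSV); P=depthpts(f)
    return (h[...,1]>60)&(h[...,2]>140)&(h[...,0]>8)&(h[...,0]<25)&(abs(P[...,2]-.058)<.009)
def blank(f,z=.058):
    _,c=rect(blankmask(f)); w=cast(f,c[:,0],z)[:,:2]
    q=cv2.minAreaRect((w*1000).astype(np.float32)); b=cv2.boxPoints(q)/1000
    e=sorted([b[1]-b[0],b[2]-b[1]],key=np.linalg.norm); a=e[1]*np.sign(e[1][1]); 
    return np.array(q[0])/1000,a/np.linalg.norm(a),np.linalg.norm(e[0]),np.linalg.norm(e[1])
E
python3 - <<'E'
from h import *
t=dict(np.load("f_top.npz")); s=dict(np.load("f_side.npz"))
hsv=cv2.cvtColor(t["frame"],cv2.COLOR_RGB2HSV); P=depthpts(t)
m=(abs(P[...,2]-.018)<.006)&(hsv[...,2]<150)
m=cv2.morphologyEx(m.astype(np.uint8),cv2.MORPH_OPEN,np.ones((5,5)))
_,c=rect(m); hull=cv2.convexHull(c)[:,0]; w=cast(t,hull,.018)[:,:2]
q=cv2.minAreaRect((w*1000).astype(np.float32)); print("board",q)
print("heights: board",np.median(P[...,2][m>0]).round(4),"blank",[P[300,350,2].round(4)],"dog",P[221:227,240:247,2].max(), "stop",P[188,200,2],P[222,402,2],"glue",P[290:300,150:180,2].max())
c,a,wd,L=blank(t); print("blank",c,a,np.degrees(np.arctan2(-a[0],a[1])),wd,L)
for n,p,z in(("dog",(242.5,223),.05),("sl",(200,189),.042),("sr",(402,220),.042),("bat",(303,189.5),.042)): print(n,cast(t,p,z)[0].round(4))
# tri check: dog top, batten centre screw, blank lead corner
print(tri(t,(242.5,222.5),s,(263.5,294)),"dog tri"); print(tri(t,(303.5,189.5),s,(275.5,247)),"screw")
print("blank lead face top corners",tri(t,(266,264),s,(322,295)),tri(t,(261,285),s,(341,318)))
g=(hsv[...,0]>22)&(hsv[...,0]<34)&(hsv[...,1]>150)&(P[...,2]>.05)
pg=P[g&(P[...,1]>.25)];print("glue",pg.min(0),pg.max(0),np.median(pg,0))
E
```

```text
board ((609.3201293945312, 67.089599609375), (737.0293579101562, 397.99334716796875), 82.72442626953125)
heights: board 0.0177 blank [np.float64(0.0562)] dog 0.05484774881338661 stop 0.04202431257886974 0.04173209503907915 glue 0.7971522553979891
blank [ 0.52631415 -0.02846983] [0.23162305 0.9728056 ] -13.392646 0.039552215 0.2996068
dog [0.6453 0.1556 0.05  ]
sl [0.7041 0.2335 0.042 ]
sr [ 0.6606 -0.1201  0.042 ]
bat [0.7092 0.0543 0.042 ]
[0.64703937 0.15642223 0.04656887] dog tri
[0.70926119 0.05335136 0.04124619] screw
blank lead face top corners [0.57566866 0.1121186  0.05080414] [0.53890504 0.12002256 0.03279562]
glue [0.49302332 0.25001185 0.13225254] [0.54583861 0.27461933 0.15920849] [0.52235337 0.25857743 0.14288626]
```

Call:
arm_command(
  rows=[
    {"fingers": 1,"x": 0.0268,"y": -0.0299},
    {"x": 0.0268,"y": -0.0299},
    {"x": 0.0268,"y": -0.0299},
    {"x": 0.0268,"y": -0.0299},
    {"x": 0.0268,"y": -0.0299},
    {"x": 0.0268,"y": -0.0299},
    {"x": 0.0268,"y": -0.0299},
    {"x": 0.0268,"y": -0.0299},
    {"x": 0.0268,"y": -0.0299},
    {"x": 0.0268,"y": -0.0299},
  ],
)

```text
validation failed for argument at $.ro...
```

Call:
arm_command(
  rows=[
    {"x": 0.0268,"y": -0.0299},
    {"x": 0.0268,"y": -0.0299},
    {"x": 0.0268,"y": -0.0299},
    {"x": 0.0268,"y": -0.0299},
    {"x": 0.0268,"y": -0.0299},
    {"x": 0.0268,"y": -0.0299},
    {"az": 6},
    {"az": 6},
    {"az": 6},
    {"az": 6},
  ],
)

```text
validation failed for argument at $.ro...
```

Call:
arm_command(
  rows=[
    {"az": 6},
    {"az": 6},
    {"z": 0.03},
    {"z": 0.03},
    {"z": 0.03},
    {"z": 0.02},
    {},
  ],
)

```text
validation failed for argument at $.ro...
```

```bash
cat >> h.py <<'E'
from scipy.spatial.transform import Rotation as R
yb=np.radians(7.15); X=np.array([np.cos(yb),-np.sin(yb)]); Y=np.array([np.sin(yb),np.cos(yb)]); O=np.array([.608,.0655])
def tb(w): w=np.asarray(w)[:2]-O; return (np.array([w@X,w@Y])*1000).round(1)
def tw(b): return O+X*b[0]/1000+Y*b[1]/1000
def pose(r):
    o=r.get_obs(); M=R.from_rotvec(o["orientation"]).as_matrix()
    print("t",round(o["clock"],2),"tcp",o["tcp_pos"].round(4),"board",tb(o["tcp_pos"]),"yaw",np.degrees(np.arctan2(M[1,0],M[0,0])).round(2),"zdir",M[:,2].round(3),"F",o["contact_force"].round(1),"w",round(o["grip_width"],3)); return o,M
def see(r,n="top",name=None):
    f=r.grab_frame(n)
    if name: cv2.imwrite("pics/%s.png"%name,f["frame"][:,:,::-1])
    c,a,w,L=blank(f); print("blank board",tb(c),"theta",(np.degrees(np.arctan2(a@X,a@Y))).round(2),"w,L",round(w,4),round(L,4)); return f
E
python3 - <<'E'
from h import *; from bench import r
o,M=pose(r); f=see(r); s=r.grab_frame("side"); cv2.imwrite("pics/side1.png",s["frame"][:,:,::-1])
P=depthpts(s); d=P-o["tcp_pos"]; L=d@M
ok=(s["depth"]>0)&(abs(L[...,0])<.03)&(abs(L[...,1])<.07)&(L[...,2]>-.05)&(L[...,2]<.05)&(P[...,2]>.03)
print("fingers tool-frame pts",L[ok].min(0).round(4),L[ok].max(0).round(4),ok.sum())
E
```

```text
t 0.1 tcp [ 0.26   -0.6224  0.2494] board [-259.6 -725.8] yaw 22.68 zdir [-0.001  0.001 -1.   ] F [-0.1 -0.2 -0.8] w 0.085
blank board [ -69.3 -103.4] theta 6.24 w,L 0.0396 0.2996Traceback (most recent call last):
  File "<stdin>", line 5, in <module>
    return umr_minimum(a, axis, None, out, keepdims, initial, where)
ValueError: zero-size array to reduction operation minimum which has no identity
```

Call:
arm_command(
  rows=[
    {"fingers": 1,"x": 0.0268,"y": -0.0299,"z": 0,"ax": 0,"ay": 0,"az": 0},
    {"fingers": 1,"x": 0.0268,"y": -0.0299,"z": 0,"ax": 0,"ay": 0,"az": 0},
    {"fingers": 1,"x": 0.0268,"y": -0.0299,"z": 0,"ax": 0,"ay": 0,"az": 0},
    {"fingers": 1,"x": 0.0268,"y": -0.0299,"z": 0,"ax": 0,"ay": 0,"az": 0},
    {"fingers": 1,"x": 0.0268,"y": -0.0299,"z": 0,"ax": 0,"ay": 0,"az": 0},
    {"fingers": 1,"x": 0.0268,"y": -0.0299,"z": 0,"ax": 0,"ay": 0,"az": 0},
    {"fingers": 1,"x": 0.0268,"y": -0.0299,"z": 0,"ax": 0,"ay": 0,"az": 0},
    {"fingers": 1,"x": 0.0268,"y": -0.0299,"z": 0,"ax": 0,"ay": 0,"az": 0},
  ],
)

```text
clock: 0.87
tcp_pos: [0.366, -0.3176, 0.2504]
orientation: [3.08, 0.617, 0.0]
contact_force: [0.9, 0.4, -0.2]
grip_width: 0.0855
gripper_force: 0.0
```

Call:
arm_command(
  rows=[
    {"fingers": 1,"x": 0.0268,"y": -0.0299,"z": 0,"ax": 0,"ay": 0,"az": 0},
    {"fingers": 1,"x": 0.0268,"y": -0.0299,"z": 0,"ax": 0,"ay": 0,"az": 0},
    {"fingers": 1,"x": 0.0268,"y": -0.0299,"z": 0,"ax": 0,"ay": 0,"az": 0},
    {"fingers": 1,"x": 0.0268,"y": -0.0299,"z": 0,"ax": 0,"ay": 0,"az": 0},
    {"fingers": 1,"x": 0.0268,"y": -0.0299,"z": 0,"ax": 0,"ay": 0,"az": 0},
    {"fingers": 1,"x": 0.0268,"y": -0.0299,"z": 0,"ax": 0,"ay": 0,"az": 0},
    {"fingers": 1,"x": 0.0268,"y": -0.0299,"z": 0,"ax": 0,"ay": 0,"az": 0},
    {"fingers": 1,"x": 0.0268,"y": -0.0299,"z": 0,"ax": 0,"ay": 0,"az": 0},
    {"fingers": 1,"x": 0,"y": 0,"z": 0,"ax": 0,"ay": 0,"az": 6},
    {"fingers": 1,"x": 0,"y": 0,"z": 0,"ax": 0,"ay": 0,"az": 6},
  ],
)

```text
clock: 1.7
tcp_pos: [0.472, -0.0131, 0.2504]
orientation: [-3.127, -0.294, -0.001]
contact_force: [0.9, -1.4, -0.2]
grip_width: 0.0853
gripper_force: 0.0
```

Call:
arm_command(
  rows=[
    {"fingers": 1,"x": 0,"y": 0,"z": 0,"ax": 0,"ay": 0,"az": 6},
    {"fingers": 1,"x": 0,"y": 0,"z": 0,"ax": 0,"ay": 0,"az": 6},
    {"fingers": 1,"x": 0,"y": 0,"z": 0,"ax": 0,"ay": 0,"az": 6},
    {"fingers": 1,"x": 0,"y": 0,"z": 0,"ax": 0,"ay": 0,"az": 6},
    {"fingers": 1,"x": 0,"y": 0,"z": 0.03,"ax": 0,"ay": 0,"az": 0},
    {"fingers": 1,"x": 0,"y": 0,"z": 0.03,"ax": 0,"ay": 0,"az": 0},
    {"fingers": 1,"x": 0,"y": 0,"z": 0.03,"ax": 0,"ay": 0,"az": 0},
    {"fingers": 1,"x": 0,"y": 0,"z": 0.03,"ax": 0,"ay": 0,"az": 0},
    {"fingers": 1,"x": 0,"y": 0,"z": 0,"ax": 0,"ay": 0,"az": 0},
  ],
)

```text
clock: 2.45
tcp_pos: [0.4677, -0.0163, 0.1258]
orientation: [3.119, -0.364, -0.014]
contact_force: [-0.6, 1.0, -0.4]
grip_width: 0.0854
gripper_force: 0.0
```

Run:
```python
from h import *; from bench import r
o,M=pose(r); s=r.grab_frame("side"); cv2.imwrite("pics/side1.png",s["frame"][:,:,::-1])
P=depthpts(s); d=P-o["tcp_pos"]; L=d@M
ok=(s["depth"]>0)&(abs(L[...,0])<.03)&(abs(L[...,1])<.08)&(L[...,2]>-.05)&(L[...,2]<.05)&(P[...,2]>.07)
if ok.any(): print("fingers tool-frame pts",L[ok].min(0).round(4),L[ok].max(0).round(4),ok.sum(), np.percentile(L[ok][:,2],[90,97,99]))
see(r)
```

```text
t 2.45 tcp [ 0.4677 -0.0163  0.1258] board [-129.   -98.7] yaw -13.31 zdir [-0.009 -0.    -1.   ] F [-0.6  1.  -0.4] w 0.085
fingers tool-frame pts [-0.0158 -0.075  -0.05  ] [0.0108 0.0759 0.0057] 1032 [-0.00299936  0.00208838  0.0038547 ]
blank board [-66.5 -77.2] theta 6.2 w,L 0.0396 0.2469
```

View pics/side1.png

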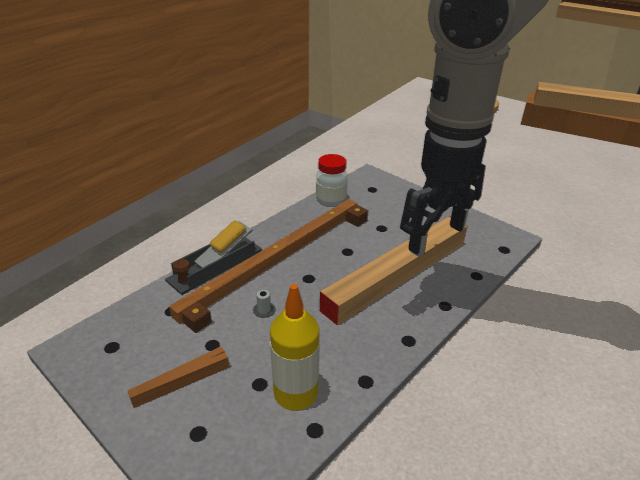

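The side picture shows the open fingers at about (415,245) and (460,222), standing just on the robot's side of the blank; nothing was disturbed. Open, the tips reach 6 mm past the TCP.

Call:
arm_command(
  rows=[
    {"fingers": 1,"x": 0,"y": 0,"z": 0.03,"ax": 0,"ay": 0,"az": 0},
    {"fingers": 1,"x": 0,"y": 0,"z": 0.03,"ax": 0,"ay": 0,"az": 0},
    {"fingers": 1,"x": 0,"y": 0,"z": 0.028,"ax": 0,"ay": 0,"az": 0},
    {"fingers": 1,"x": 0,"y": 0,"z": 0,"ax": 0,"ay": 0,"az": 0},
    {"fingers": 1,"x": 0,"y": 0,"z": 0,"ax": 0,"ay": 0,"az": 0},
  ],
)

```text
clock: 2.97
tcp_pos: [0.4721, -0.016, 0.0433]
orientation: [3.12, -0.364, -0.0]
contact_force: [0.8, -0.4, 0.7]
grip_width: 0.0855
gripper_force: 0.0
```

Run:
```python
from h import *; from bench import r
pose(r)
```

```text
t 2.97 tcp [ 0.4721 -0.016   0.0433] board [-124.7  -97.8] yaw -13.32 zdir [-0. -0. -1.] F [ 0.8 -0.4  0.7] w 0.085
```

Call:
arm_command(
  rows=[
    {"fingers": 1,"x": 0.008,"y": 0,"z": 0.009,"ax": 0,"ay": 0,"az": 0},
    {"fingers": 1,"x": 0.008,"y": 0,"z": 0,"ax": 0,"ay": 0,"az": 0},
    {"fingers": 1,"x": 0.006,"y": 0,"z": 0,"ax": 0,"ay": 0,"az": 0},
    {"fingers": 1,"x": 0.006,"y": 0,"z": 0,"ax": 0,"ay": 0,"az": 0},
    {"fingers": 1,"x": 0.008,"y": 0,"z": 0,"ax": 0,"ay": 0,"az": 0},
    {"fingers": 1,"x": 0.008,"y": 0,"z": 0,"ax": 0,"ay": 0,"az": 0},
    {"fingers": 1,"x": 0.008,"y": 0,"z": 0,"ax": 0,"ay": 0,"az": 0.7},
    {"fingers": 1,"x": 0.008,"y": 0,"z": 0,"ax": 0,"ay": 0,"az": 0.7},
    {"fingers": 1,"x": 0.006,"y": 0,"z": 0,"ax": 0,"ay": 0,"az": 0},
    {"fingers": 1,"x": 0.003,"y": 0,"z": 0,"ax": 0,"ay": 0,"az": 0},
  ],
)

```text
clock: 3.8
tcp_pos: [0.5397, -0.0326, 0.0333]
orientation: [-3.116, 0.403, -0.001]
contact_force: [-1.3, 1.2, 1.9]
grip_width: 0.0851
gripper_force: 1.1
```

Run:
```python
from h import *; from bench import r
pose(r); see(r,"top","top2");
```

```text
t 3.8 tcp [ 0.5397 -0.0326  0.0333] board [ -55.6 -105.9] yaw -14.76 zdir [ 0.001 -0.    -1.   ] F [-1.3  1.2  1.9] w 0.085
blank board [-11.6 -12.1] theta 7.47 w,L 0.0398 0.1023
```

View pics/top2.png

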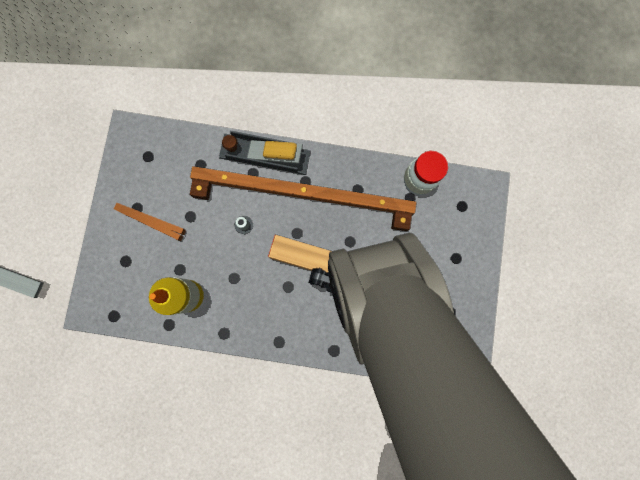

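The top view shows the blank's lead end at about (272,248), short of the dog (243,224), with the arm covering the rest; the other objects are unmoved.

Call:
arm_command(
  rows=[
    {"fingers": 1,"x": 0.004,"y": 0,"z": 0,"ax": 0,"ay": 0,"az": 0},
    {"fingers": 1,"x": 0.006,"y": 0,"z": 0,"ax": 0,"ay": 0,"az": 0.5},
    {"fingers": 1,"x": 0.008,"y": 0,"z": 0,"ax": 0,"ay": 0,"az": 0.5},
    {"fingers": 1,"x": 0.008,"y": 0,"z": 0,"ax": 0,"ay": 0,"az": 0.5},
    {"fingers": 1,"x": 0.008,"y": 0,"z": 0,"ax": 0,"ay": 0,"az": 0},
    {"fingers": 1,"x": 0.007,"y": 0,"z": 0,"ax": 0,"ay": 0,"az": 0},
    {"fingers": 1,"x": 0.005,"y": 0,"z": 0,"ax": 0,"ay": 0,"az": 0},
    {"fingers": 1,"x": 0.003,"y": 0,"z": 0,"ax": 0,"ay": 0,"az": 0},
    {"fingers": 1,"x": 0,"y": 0,"z": 0,"ax": 0,"ay": 0,"az": 0},
  ],
)

```text
clock: 4.6
tcp_pos: [0.5867, -0.0458, 0.0334]
orientation: [-3.11, 0.444, -0.002]
contact_force: [-0.1, 0.3, 0.6]
grip_width: 0.0851
gripper_force: 0.0
```

Run:
```python
from h import *; from bench import r
pose(r); f=see(r); print("lead px contour -> lead end from visible piece above")
```

```text
t 4.6 tcp [ 0.5867 -0.0458  0.0334] board [  -7.3 -113.1] yaw -16.24 zdir [ 0.001  0.    -1.   ] F [-0.1  0.3  0.6] w 0.085
blank board [ 38.6 -25.5] theta 9.1 w,L 0.0398 0.1122
lead px contour -> lead end from visible piece above
```

Call:
arm_command(
  rows=[
    {"fingers": 1,"x": 0.002,"y": 0,"z": 0,"ax": 0,"ay": 0,"az": 0},
    {"fingers": 1,"x": -0.015,"y": 0,"z": 0,"ax": 0,"ay": 0,"az": 0},
    {"fingers": 1,"x": -0.025,"y": 0,"z": 0,"ax": 0,"ay": 0,"az": 0},
    {"fingers": 1,"x": 0,"y": 0,"z": -0.04,"ax": 0,"ay": 0,"az": 0},
    {"fingers": 1,"x": 0,"y": 0,"z": -0.04,"ax": 0,"ay": 0,"az": 0},
    {"fingers": -0.76,"x": 0,"y": 0.04,"z": 0,"ax": 0,"ay": 0,"az": 0},
    {"fingers": -0.76,"x": 0,"y": 0.04,"z": 0,"ax": 0,"ay": 0,"az": 0},
    {"fingers": -0.76,"x": 0,"y": 0.04,"z": 0,"ax": 0,"ay": 0,"az": 0},
    {"fingers": -0.76,"x": 0,"y": 0.04,"z": 0,"ax": 0,"ay": 0,"az": 0},
    {"fingers": -0.76,"x": 0.03,"y": 0.03,"z": 0,"ax": 0,"ay": 0,"az": 0},
  ],
)

```text
clock: 5.48
tcp_pos: [0.518, -0.2277, 0.1127]
orientation: [3.108, -0.447, -0.011]
contact_force: [0.8, 0.2, -0.3]
grip_width: 0.0252
gripper_force: 0.0
```

Call:
arm_command(
  rows=[
    {"fingers": -0.76,"x": 0,"y": 0,"z": 0,"ax": 0,"ay": 0,"az": -7.1},
    {"fingers": -0.76,"x": 0,"y": 0,"z": 0,"ax": 0,"ay": 0,"az": -7.1},
    {"fingers": -0.76,"x": 0,"y": 0,"z": 0,"ax": 0,"ay": 0,"az": -7.1},
    {"fingers": -0.76,"x": 0,"y": 0,"z": 0,"ax": 0,"ay": 0,"az": -7.1},
    {"fingers": -0.76,"x": 0,"y": 0,"z": 0,"ax": 0,"ay": 0,"az": -7.1},
    {"fingers": -0.76,"x": 0,"y": 0,"z": 0,"ax": 0,"ay": 0,"az": -7.1},
    {"fingers": -0.76,"x": 0,"y": 0,"z": 0,"ax": 0,"ay": 0,"az": -7.1},
    {"fingers": -0.76,"x": 0,"y": 0,"z": 0,"ax": 0,"ay": 0,"az": -7.1},
    {"fingers": -0.76,"x": 0,"y": 0,"z": 0,"ax": 0,"ay": 0,"az": -7.1},
    {"fingers": -0.76,"x": 0,"y": 0,"z": 0,"ax": 0,"ay": 0,"az": -7.1},
  ],
)

```text
clock: 6.32
tcp_pos: [0.5245, -0.2251, 0.1134]
orientation: [2.785, 1.454, 0.0]
contact_force: [0.7, 0.2, -0.2]
grip_width: 0.0105
gripper_force: 0.0
```

Call:
arm_command(
  rows=[
    {"fingers": -0.76,"x": 0,"y": 0,"z": 0,"ax": 0,"ay": 0,"az": -6.3},
    {"fingers": -0.76,"x": 0,"y": 0,"z": 0,"ax": 0,"ay": 0,"az": -6.3},
    {"fingers": -0.76,"x": 0,"y": 0,"z": 0,"ax": 0,"ay": 0,"az": -6.4},
    {"fingers": -0.76,"x": 0,"y": 0,"z": 0,"ax": 0,"ay": 0,"az": 0},
  ],
)

```text
clock: 6.65
tcp_pos: [0.5245, -0.2253, 0.1133]
orientation: [2.509, 1.89, 0.0]
contact_force: [-0.5, 0.7, -0.2]
grip_width: 0.0098
gripper_force: 0.0
```

```bash
cat >> h.py <<'E'
def togo(r,b,z,yaw):
    o,M=pose(r); w=np.r_[tw(b),z]; print("shift tool",((w-o["tcp_pos"])@M).round(4),"az",(np.degrees(np.arctan2(M[1,0],M[0,0]))-yaw).round(2))
E
python3 - <<'E'
from h import *; from bench import r
see(r,"top","top3"); s=r.grab_frame("side"); cv2.imwrite("pics/side3.png",s["frame"][:,:,::-1])
togo(r,(-4,-302),.045,73.75)
E
```

```text
blank board [  24.6 -118.1] theta 9.06 w,L 0.0398 0.2993
t 6.75 tcp [ 0.5245 -0.2252  0.1133] board [ -46.7 -298.8] yaw 73.57 zdir [ 0.  0. -1.] F [ 0.2 -0.5 -0.1] w 0.01
shift tool [0.0037 0.0426 0.0683] az -0.18
```

View pics/top3.png

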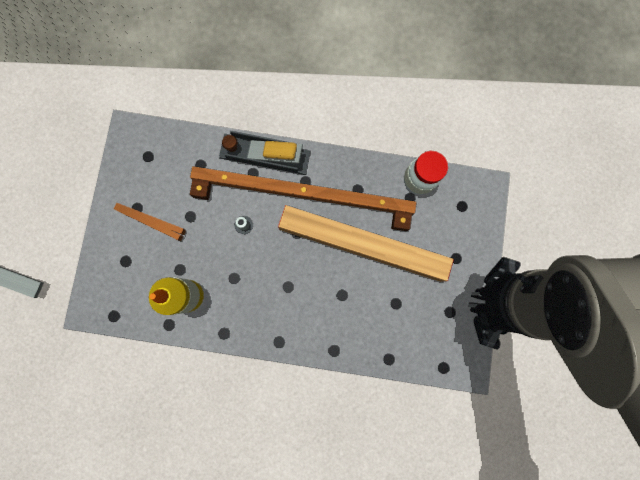

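The top view shows the whole blank from (285,217) (lead) to (450,268) (tail), angled at the gap between dog (243,224) and batten, with tail clear in front of the right stop (402,220).

Call:
arm_command(
  rows=[
    {"fingers": -0.76,"x": 0.002,"y": 0.0215,"z": 0,"ax": 0,"ay": 0,"az": 0},
    {"fingers": -0.76,"x": 0.002,"y": 0.0215,"z": 0,"ax": 0,"ay": 0,"az": 0},
    {"fingers": -0.76,"x": 0,"y": 0,"z": 0.03,"ax": 0,"ay": 0,"az": 0},
    {"fingers": -0.76,"x": 0,"y": 0,"z": 0.025,"ax": 0,"ay": 0,"az": 0},
    {"fingers": -0.76,"x": 0,"y": 0,"z": 0.013,"ax": 0,"ay": 0,"az": -0.2},
    {"fingers": -0.76,"x": 0,"y": 0,"z": 0,"ax": 0,"ay": 0,"az": 0},
    {"fingers": -0.76,"x": 0,"y": 0,"z": 0,"ax": 0,"ay": 0,"az": 0},
  ],
)

```text
clock: 7.33
tcp_pos: [0.5667, -0.233, 0.0452]
orientation: [-2.509, -1.888, 0.001]
contact_force: [-0.4, 0.2, 0.1]
grip_width: 0.0101
gripper_force: 0.0
```

Run:
```python
from h import *; from bench import r
togo(r,(-4.7,-301.8),.045,73.8)
s=r.grab_frame("side"); cv2.imwrite("pics/side4.png",s["frame"][60:360,300:640,::-1])
o=r.get_obs(); M=R.from_rotvec(o["orientation"]).as_matrix(); P=depthpts(s); L=(P-o["tcp_pos"])@M
ok=(s["depth"]>0)&(abs(L[...,0])<.016)&(abs(L[...,1])<.03)&(L[...,2]>-.03)&(P[...,2]>.021)
print(L[ok].min(0).round(4),L[ok].max(0).round(4),ok.sum())
```

```text
t 7.33 tcp [ 0.5667 -0.233   0.0452] board [  -3.9 -301.3] yaw 73.93 zdir [-0.001  0.    -1.   ] F [-0.4  0.2  0.1] w 0.01
shift tool [-0.0006 -0.0007  0.0002] az 0.13
[-0.0106 -0.0287 -0.0299] [0.0145 0.0299 0.025 ] 420
```

View pics/side4.png

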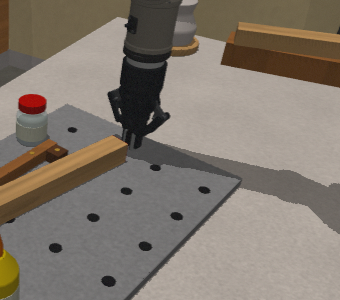

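The side crop shows the nearly shut fingers at (132,135), standing just behind the blank's tail end (118,148), tips low and clear of the board.

Call:
arm_command(
  rows=[
    {"fingers": -0.76,"x": 0.01,"y": 0,"z": 0,"ax": 0,"ay": 0,"az": 0.1},
    {"fingers": -0.76,"x": 0.008,"y": 0,"z": 0,"ax": 0,"ay": 0,"az": 0},
    {"fingers": -0.76,"x": 0.005,"y": 0,"z": 0,"ax": 0,"ay": 0,"az": 0},
    {"fingers": -0.76,"x": 0.005,"y": 0,"z": 0,"ax": 0,"ay": 0,"az": 0},
    {"fingers": -0.76,"x": 0.008,"y": 0,"z": 0,"ax": 0,"ay": 0,"az": 0},
    {"fingers": -0.76,"x": 0.008,"y": 0,"z": 0,"ax": 0,"ay": 0,"az": 0},
    {"fingers": -0.76,"x": 0.008,"y": 0,"z": 0,"ax": 0,"ay": 0,"az": 0},
    {"fingers": -0.76,"x": 0.008,"y": 0,"z": 0,"ax": 0,"ay": 0,"az": 0},
    {"fingers": -0.76,"x": 0.008,"y": 0,"z": 0,"ax": 0,"ay": 0,"az": 0},
    {"fingers": -0.76,"x": 0.004,"y": 0,"z": 0,"ax": 0,"ay": 0,"az": 0},
  ],
)

```text
clock: 8.22
tcp_pos: [0.5874, -0.162, 0.0453]
orientation: [-2.509, -1.89, -0.001]
contact_force: [-0.9, -1.6, 1.0]
grip_width: 0.0102
gripper_force: 1.1
```

Run:
```python
from h import *; from bench import r
see(r); pose(r)
```

```text
blank board [ 30.9 -69.1] theta 8.9 w,L 0.0399 0.2982
t 8.27 tcp [ 0.5875 -0.1614  0.0453] board [   7.9 -227.7] yaw 74.01 zdir [ 0.     0.001 -1.   ] F [-0.5  0.8 -0.1] w 0.01
```

Call:
arm_command(
  rows=[
    {"fingers": -0.76,"x": 0.004,"y": 0,"z": 0,"ax": 0,"ay": 0,"az": 0.3},
    {"fingers": -0.76,"x": 0.005,"y": 0,"z": 0,"ax": 0,"ay": 0,"az": 0.3},
    {"fingers": -0.76,"x": 0.006,"y": 0,"z": 0,"ax": 0,"ay": 0,"az": 0},
    {"fingers": -0.76,"x": 0.006,"y": 0,"z": 0,"ax": 0,"ay": 0,"az": 0},
    {"fingers": -0.76,"x": 0.005,"y": 0,"z": 0,"ax": 0,"ay": 0,"az": 0},
    {"fingers": -0.76,"x": 0.003,"y": 0,"z": 0,"ax": 0,"ay": 0,"az": 0},
  ],
)

```text
clock: 8.77
tcp_pos: [0.5955, -0.1349, 0.0452]
orientation: [-2.519, -1.876, -0.001]
contact_force: [0.8, -1.3, -0.3]
grip_width: 0.0103
gripper_force: 0.5
```

Run:
```python
from h import *; from bench import r
see(r); pose(r)
```

```text
blank board [ 37.  -41.5] theta 9.42 w,L 0.0399 0.2985
t 8.82 tcp [ 0.5956 -0.1344  0.0453] board [  12.6 -199.9] yaw 73.37 zdir [ 0.     0.001 -1.   ] F [0.8 0.7 0.5] w 0.01
```

Call:
arm_command(
  rows=[
    {"fingers": -0.76,"x": 0.004,"y": 0,"z": 0,"ax": 0,"ay": 0,"az": -0.2},
    {"fingers": -0.76,"x": 0.006,"y": 0,"z": 0,"ax": 0,"ay": 0,"az": -0.2},
    {"fingers": -0.76,"x": 0.006,"y": 0,"z": 0,"ax": 0,"ay": 0,"az": 0},
    {"fingers": -0.76,"x": 0.006,"y": 0,"z": 0,"ax": 0,"ay": 0,"az": 0},
    {"fingers": -0.76,"x": 0.006,"y": 0,"z": 0,"ax": 0,"ay": 0,"az": 0},
    {"fingers": -0.76,"x": 0.005,"y": 0,"z": 0,"ax": 0,"ay": 0,"az": 0},
    {"fingers": -0.76,"x": 0.003,"y": 0,"z": 0,"ax": 0,"ay": 0,"az": 0},
  ],
)

```text
clock: 9.4
tcp_pos: [0.6057, -0.1005, 0.0453]
orientation: [-2.513, -1.885, -0.001]
contact_force: [0.3, -1.6, -0.3]
grip_width: 0.0105
gripper_force: 0.7
```

Run:
```python
from h import *; from bench import r
see(r); pose(r)
```

```text
blank board [41.7 -6.3] theta 9.11 w,L 0.04 0.2991
t 9.45 tcp [ 0.6058 -0.1     0.0454] board [  18.4 -164.5] yaw 73.76 zdir [ 0.     0.001 -1.   ] F [0.1 0.5 0.1] w 0.01
```

Call:
arm_command(
  rows=[
    {"fingers": -0.76,"x": 0.003,"y": 0,"z": 0,"ax": 0,"ay": 0,"az": 0},
    {"fingers": -0.76,"x": 0.002,"y": 0,"z": 0,"ax": 0,"ay": 0,"az": 0},
    {"fingers": -0.76,"x": 0,"y": 0,"z": 0,"ax": 0,"ay": 0,"az": 0},
    {"fingers": -0.76,"x": -0.015,"y": 0,"z": 0,"ax": 0,"ay": 0,"az": 0},
    {"fingers": -0.76,"x": -0.02,"y": 0,"z": 0,"ax": 0,"ay": 0,"az": 0},
    {"fingers": -0.76,"x": 0,"y": 0,"z": -0.03,"ax": 0,"ay": 0,"az": 0},
    {"fingers": -0.76,"x": 0,"y": 0,"z": -0.04,"ax": 0,"ay": 0,"az": 0},
    {"fingers": -0.76,"x": 0,"y": -0.035,"z": 0,"ax": 0,"ay": 0,"az": 0},
    {"fingers": -0.76,"x": 0,"y": -0.035,"z": 0,"ax": 0,"ay": 0,"az": 0},
    {"fingers": 1,"x": 0,"y": 0,"z": 0,"ax": 0,"ay": 0,"az": 7.1},
  ],
)

```text
clock: 10.28
tcp_pos: [0.5222, -0.1105, 0.1144]
orientation: [-2.622, -1.724, 0.01]
contact_force: [-1.0, -0.3, -0.0]
grip_width: 0.0207
gripper_force: 0.0
```

Call:
arm_command(
  rows=[
    {"fingers": 1,"x": 0,"y": 0,"z": 0,"ax": 0,"ay": 0,"az": 7.1},
    {"fingers": 1,"x": 0,"y": 0,"z": 0,"ax": 0,"ay": 0,"az": 7.1},
    {"fingers": 1,"x": 0,"y": 0,"z": 0,"ax": 0,"ay": 0,"az": 7.1},
    {"fingers": 1,"x": 0,"y": 0,"z": 0,"ax": 0,"ay": 0,"az": 7.1},
    {"fingers": 1,"x": 0,"y": 0,"z": 0,"ax": 0,"ay": 0,"az": 7.1},
    {"fingers": 1,"x": 0,"y": 0,"z": 0,"ax": 0,"ay": 0,"az": 7.1},
    {"fingers": 1,"x": 0,"y": 0,"z": 0,"ax": 0,"ay": 0,"az": 7.1},
    {"fingers": 1,"x": 0,"y": 0,"z": 0,"ax": 0,"ay": 0,"az": 7.1},
    {"fingers": 1,"x": 0,"y": 0,"z": 0,"ax": 0,"ay": 0,"az": 7.1},
    {"fingers": 1,"x": 0,"y": 0,"z": 0,"ax": 0,"ay": 0,"az": 7.1},
  ],
)

```text
clock: 11.12
tcp_pos: [0.5295, -0.1121, 0.1154]
orientation: [3.139, -0.133, 0.0]
contact_force: [0.4, -0.1, -0.4]
grip_width: 0.0856
gripper_force: 0.0
```

Call:
arm_command(
  rows=[
    {"fingers": 1,"x": 0,"y": 0,"z": 0,"ax": 0,"ay": 0,"az": 6.0},
    {"fingers": 1,"x": 0,"y": 0,"z": 0,"ax": 0,"ay": 0,"az": 6.0},
    {"fingers": 1,"x": 0,"y": 0,"z": 0,"ax": 0,"ay": 0,"az": 0},
  ],
)

```text
clock: 11.37
tcp_pos: [0.5296, -0.1119, 0.1154]
orientation: [3.108, -0.456, 0.0]
contact_force: [0.1, -0.8, 0.3]
grip_width: 0.0853
gripper_force: 0.0
```

Run:
```python
from h import *; from bench import r
see(r,"top","top5"); togo(r,(-17.5,-22.2),.034,-16.25)
```

```text
blank board [42.5 -2.7] theta 9.15 w,L 0.0399 0.2993
t 11.42 tcp [ 0.5296 -0.1118  0.1154] board [ -55.8 -185.7] yaw -16.36 zdir [ 0.    -0.001 -1.   ] F [-0.4 -0.6 -0.3] w 0.085
shift tool [ 0.0116 -0.1675  0.0813] az -0.11
```

View pics/top5.png

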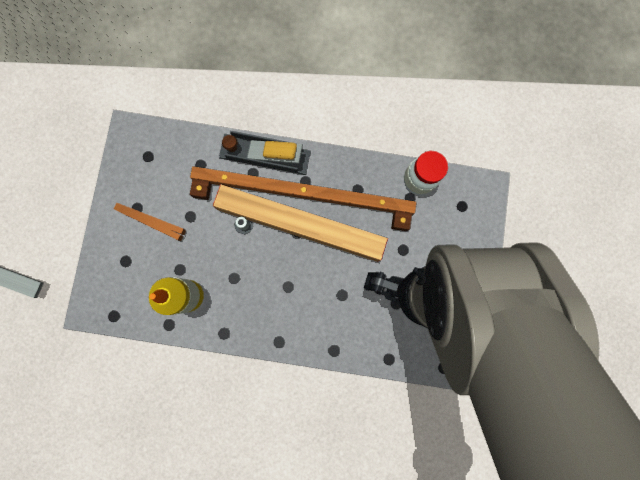

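The top view shows the blank's lead end at (222,197), behind the dog (243,224), and its tail at (383,248), clear of the right stop; the open gripper is above at (390,288).

Call:
arm_command(
  rows=[
    {"fingers": 1,"x": 0,"y": -0.033,"z": 0,"ax": 0,"ay": 0,"az": 0},
    {"fingers": 1,"x": 0,"y": -0.033,"z": 0,"ax": 0,"ay": 0,"az": 0},
    {"fingers": 1,"x": 0,"y": -0.033,"z": 0,"ax": 0,"ay": 0,"az": 0},
    {"fingers": 1,"x": 0.005,"y": -0.033,"z": 0,"ax": 0,"ay": 0,"az": 0},
    {"fingers": 1,"x": 0.006,"y": -0.033,"z": 0,"ax": 0,"ay": 0,"az": 0},
    {"fingers": 1,"x": 0,"y": 0,"z": 0.03,"ax": 0,"ay": 0,"az": 0},
    {"fingers": 1,"x": 0,"y": 0,"z": 0.03,"ax": 0,"ay": 0,"az": 0},
    {"fingers": 1,"x": 0,"y": 0,"z": 0.021,"ax": 0,"ay": 0,"az": 0},
    {"fingers": 1,"x": 0,"y": 0,"z": 0,"ax": 0,"ay": 0,"az": 0},
    {"fingers": 1,"x": 0,"y": 0,"z": 0,"ax": 0,"ay": 0,"az": 0},
  ],
)

```text
clock: 12.25
tcp_pos: [0.5862, 0.0437, 0.0336]
orientation: [3.109, -0.446, -0.004]
contact_force: [-0.2, -0.1, 0.1]
grip_width: 0.0855
gripper_force: 0.0
```

Run:
```python
from h import *; from bench import r
togo(r,(7,-28),.034,-16.25); togo(r,(39,-31),.034,-7.15)
```

```text
t 12.25 tcp [0.5862 0.0437 0.0336] board [-18.9 -24.4] yaw -16.32 zdir [-0.003 -0.    -1.   ] F [-0.2 -0.1  0.1] w 0.085
shift tool [ 0.0262 -0.0005 -0.0005] az -0.07
t 12.25 tcp [0.5862 0.0437 0.0336] board [-18.9 -24.4] yaw -16.32 zdir [-0.003 -0.    -1.   ] F [-0.2 -0.1  0.1] w 0.085
shift tool [ 0.0582 -0.0027 -0.0006] az -9.17
```

Call:
arm_command(
  rows=[
    {"fingers": 1,"x": 0.01,"y": 0,"z": 0,"ax": 0,"ay": 0,"az": 0},
    {"fingers": 1,"x": 0.008,"y": 0,"z": 0,"ax": 0,"ay": 0,"az": 0},
    {"fingers": 1,"x": 0.005,"y": 0,"z": 0,"ax": 0,"ay": 0,"az": 0},
    {"fingers": 1,"x": 0.004,"y": 0,"z": 0,"ax": 0,"ay": 0,"az": 0},
    {"fingers": 1,"x": 0.004,"y": 0,"z": 0,"ax": 0,"ay": 0,"az": -1.2},
    {"fingers": 1,"x": 0.004,"y": 0,"z": 0,"ax": 0,"ay": 0,"az": -1.2},
    {"fingers": 1,"x": 0.004,"y": 0,"z": 0,"ax": 0,"ay": 0,"az": -1.2},
    {"fingers": 1,"x": 0.004,"y": 0,"z": 0,"ax": 0,"ay": 0,"az": -1.2},
    {"fingers": 1,"x": 0.002,"y": 0,"z": 0,"ax": 0,"ay": 0,"az": 0},
  ],
)

```text
clock: 13.0
tcp_pos: [0.6309, 0.0319, 0.0343]
orientation: [-3.126, 0.316, -0.0]
contact_force: [-2.8, -0.1, 1.0]
grip_width: 0.0856
gripper_force: 1.1
```

Run:
```python
from h import *; from bench import r
f=see(r); togo(r,(39,-31),.034,-7.15)
m=blankmask(f); n,l,st,_=cv2.connectedComponentsWithStats(m.astype(np.uint8))
for i in range(1,n):
    if st[i,4]>100:
        w=cast(f,np.argwhere(l==i)[:,::-1],.058)[:,:2]; b=np.array([tb(p) for p in w]); print(i,st[i,4],b.min(0),b.max(0))
```

```text
blank board [67.4 94.5] theta 4.46 w,L 0.0397 0.1044
t 13.05 tcp [0.6311 0.0319 0.0343] board [ 27.1 -30.4] yaw -11.61 zdir [ 0.  0. -1.] F [ 0.3  0.1 -0.1] w 0.085
shift tool [ 0.0119 -0.0003  0.0003] az -4.46
1 217 [146.7  50.7] [175.1  79.7]
3 1316 [44.3 43.3] [ 90.9 147.6]
```

Call:
arm_command(
  rows=[
    {"fingers": 1,"x": 0.002,"y": 0,"z": 0,"ax": 0,"ay": 0,"az": -1.0},
    {"fingers": 1,"x": 0.002,"y": 0,"z": 0,"ax": 0,"ay": 0,"az": -1.0},
    {"fingers": 1,"x": 0.002,"y": 0,"z": 0,"ax": 0,"ay": 0,"az": -1.0},
    {"fingers": 1,"x": 0.002,"y": 0,"z": 0,"ax": 0,"ay": 0,"az": -1.0},
    {"fingers": 1,"x": 0.001,"y": 0,"z": 0,"ax": 0,"ay": 0,"az": -0.3},
    {"fingers": 1,"x": 0,"y": 0,"z": 0,"ax": 0,"ay": 0,"az": 0},
  ],
)

```text
clock: 13.55
tcp_pos: [0.6397, 0.0307, 0.0343]
orientation: [-3.135, 0.2, -0.001]
contact_force: [-0.5, 0.3, 0.1]
grip_width: 0.0853
gripper_force: 0.0
```

Run:
```python
from h import *; from bench import r
f=see(r); togo(r,(39,-31),.034,-7.15)
```

```text
blank board [70.4 94.1] theta 1.17 w,L 0.0398 0.1084
t 13.6 tcp [0.6396 0.0307 0.0344] board [ 35.7 -30.6] yaw -7.32 zdir [ 0.001  0.    -1.   ] F [ 0.7 -1.1  0.5] w 0.085
shift tool [0.0033 0.0004 0.0004] az -0.17
```

Call:
arm_command(
  rows=[
    {"fingers": 1,"x": 0.001,"y": 0,"z": 0,"ax": 0,"ay": 0,"az": -0.1},
    {"fingers": 1,"x": 0.001,"y": 0,"z": 0,"ax": 0,"ay": 0,"az": 0},
    {"fingers": 1,"x": 0.001,"y": 0,"z": 0,"ax": 0,"ay": 0,"az": 0},
  ],
)

```text
clock: 13.85
tcp_pos: [0.642, 0.0303, 0.0344]
orientation: [3.135, -0.198, -0.001]
contact_force: [-2.1, -0.2, 0.5]
grip_width: 0.0853
gripper_force: 0.8
```

Call:
arm_command(
  rows=[
    {"fingers": 1,"x": 0.0005,"y": 0,"z": 0,"ax": 0,"ay": 0,"az": 0},
    {"fingers": 1,"x": 0.0005,"y": 0,"z": 0,"ax": 0,"ay": 0,"az": 0},
  ],
)

```text
clock: 14.02
tcp_pos: [0.6431, 0.0302, 0.0343]
orientation: [3.135, -0.198, -0.0]
contact_force: [-3.1, 0.1, 1.5]
grip_width: 0.0852
gripper_force: 0.8
```

Call:
arm_command(
  rows=[
    {"fingers": 1,"x": 0.0005,"y": 0,"z": 0,"ax": 0,"ay": 0,"az": 0},
    {"fingers": 1,"x": 0.0005,"y": 0,"z": 0,"ax": 0,"ay": 0,"az": 0},
  ],
)

```text
clock: 14.18
tcp_pos: [0.6441, 0.03, 0.0343]
orientation: [3.135, -0.198, -0.0]
contact_force: [-2.0, -0.3, 0.7]
grip_width: 0.0857
gripper_force: 1.2
```

Run:
```python
from h import *; from bench import r
f=see(r); togo(r,(39,-31),.034,-7.15)
```

```text
blank board [71.5 93.9] theta 0.11 w,L 0.0398 0.1095
t 14.23 tcp [0.6441 0.03   0.0343] board [ 40.3 -30.7] yaw -7.23 zdir [-0. -0. -1.] F [-1.2  0.3  1.4] w 0.085
shift tool [-0.0013  0.0003  0.0003] az -0.08
```

Call:
arm_command(
  rows=[
    {"fingers": 1,"x": 0.0005,"y": 0,"z": 0,"ax": 0,"ay": 0,"az": 0},
    {"fingers": 1,"x": 0.0005,"y": 0,"z": 0,"ax": 0,"ay": 0,"az": 0},
  ],
)

```text
clock: 14.4
tcp_pos: [0.6442, 0.03, 0.0342]
orientation: [3.135, -0.198, -0.003]
contact_force: [-6.5, 0.3, 4.5]
grip_width: 0.0855
gripper_force: 3.2
```

Call:
arm_command(
  rows=[
    {"fingers": 1,"x": 0.0004,"y": 0,"z": 0,"ax": 0,"ay": 0,"az": 0},
    {"fingers": 1,"x": 0,"y": 0,"z": 0,"ax": 0,"ay": 0,"az": 0},
  ],
)

```text
clock: 14.57
tcp_pos: [0.6442, 0.03, 0.0341]
orientation: [3.135, -0.198, -0.004]
contact_force: [-6.8, 0.4, 4.9]
grip_width: 0.0852
gripper_force: 3.1
```

Call:
arm_command(
  rows=[
    {"fingers": 1,"x": -0.005,"y": 0,"z": 0,"ax": 0,"ay": 0,"az": 0},
    {"fingers": 1,"x": -0.015,"y": 0,"z": 0,"ax": 0,"ay": 0,"az": 0},
    {"fingers": 1,"x": -0.025,"y": 0,"z": 0,"ax": 0,"ay": 0,"az": 0},
    {"fingers": 1,"x": -0.025,"y": 0,"z": 0,"ax": 0,"ay": 0,"az": 0},
    {"fingers": 1,"x": 0,"y": 0.02,"z": -0.035,"ax": 0,"ay": 0,"az": 0},
    {"fingers": 1,"x": 0,"y": 0.035,"z": -0.02,"ax": 0,"ay": 0,"az": 0},
    {"fingers": 1,"x": 0,"y": 0.035,"z": -0.02,"ax": 0,"ay": 0,"az": 0},
    {"fingers": 1,"x": 0,"y": 0.035,"z": -0.02,"ax": 0,"ay": 0,"az": 0},
    {"fingers": 1,"x": 0,"y": 0.04,"z": 0,"ax": 0,"ay": 0,"az": 0},
    {"fingers": 1,"x": 0,"y": 0.04,"z": 0,"ax": 0,"ay": 0,"az": 0},
  ],
)

```text
clock: 15.4
tcp_pos: [0.5517, -0.1665, 0.1314]
orientation: [3.135, -0.196, 0.009]
contact_force: [1.4, -0.4, -0.6]
grip_width: 0.0855
gripper_force: 0.0
```

Run:
```python
from h import *; from bench import r
f=see(r,"top"); pose(r); s=r.grab_frame("side")
a=cv2.resize(f["frame"][130:260,150:450],None,fx=2.6,fy=2.6,interpolation=cv2.INTER_CUBIC)
b=cv2.resize(s["frame"][180:350,140:420],None,fx=2.6,fy=2.6,interpolation=cv2.INTER_CUBIC)[:,:780]
b=cv2.resize(b,(a.shape[1],255)) if False else cv2.resize(s["frame"][190:340,150:400],(433,260),interpolation=cv2.INTER_CUBIC)
c=np.zeros((a.shape[0]+260,a.shape[1],3),np.uint8); c[:a.shape[0]]=a; c[a.shape[0]:,:433]=b
cv2.imwrite("pics/end.png",c[:,:,::-1]); print(c.shape)
P=depthpts(f); m=blankmask(f); print("top z",np.percentile(P[...,2][m],[5,50,95]).round(4))
```

```text
blank board [71.3 -1.1] theta 0.11 w,L 0.0399 0.2995
t 15.45 tcp [ 0.5488 -0.1778  0.1304] board [ -28.4 -248.7] yaw -7.82 zdir [ 0.002 -0.007 -1.   ] F [-1.8 -7.9 -0.7] w 0.085
(598, 780, 3)
top z [0.0556 0.0578 0.0604]
```

View pics/end.png

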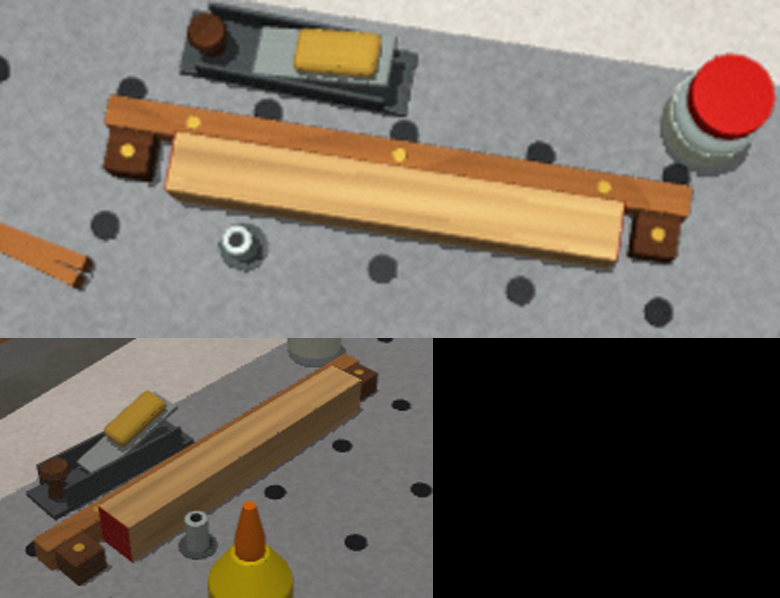

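The final picture shows the blank along the batten between both stops, with the dog in front of it at about (238,242), and the wedge, plane, jar and bottle unmoved. I'll check the blank's parallelism against the batten's back edge.

Run:
```python
from h import *; from bench import r
t0=dict(np.load("f_top.npz")); f=r.grab_frame("top")
def bat(f,lo,hi,top):
    g=f["frame"].astype(int); sat=g[...,0]-g[...,2]; out=[]
    for u in range(lo,hi):
        v0=int(178+(u-200)*.172) # mid-batten row
        # sub-pixel crossing of colour contrast
        p=sat[v0-10:v0+14,u]; th=30; rng=range(10,0,-1) if top else range(10,23)
        for k in rng:
            k2=k-1 if top else k+1
            if (p[k]>=th)!=(p[k2]>=th): out.append((u,v0-10+k+(k2-k)*(p[k]-th)/(p[k]-p[k2]))); break
    w=cast(f,np.array(out),.042)[:,:2]; b=np.array([tb(q) for q in w])
    for _ in range(3):
        c=np.polyfit(b[:,1],b[:,0],1); e=b[:,0]-np.polyval(c,b[:,1]); b=b[abs(e)<max(1.5,2*e.std())] if len(b)>20 else b
    print("edge at by=0: %.2f  angle %.3f deg n=%d rms %.2f"%(c[1],np.degrees(np.arctan(c[0])),len(b),e.std()))
print("back edge now/start, front edge start"); bat(f,215,390,True); bat(t0,215,390,True); bat(t0,215,390,False)
_,c=rect(blankmask(f)); b=np.array([tb(q) for q in cast(f,c[:,0],.058)[:,:2]])
for sgn in(1,-1):
    k=(abs(b[:,1])<135)&(sgn*(b[:,0]-71.3)>10); q=np.polyfit(b[k,1],b[k,0],1); print("blank side",sgn,q[1].round(2),np.degrees(np.arctan(q[0])).round(3))
pose(r)
```

```text
back edge now/start, front edge startTraceback (most recent call last):
  File "<stdin>", line 16, in <module>
  File "<stdin>", line 12, in bat
  File "h.py", line 4, in cast
    d=np.c_[(px-[K[0,2],K[1,2]])/[K[0,0],K[1,1]],np.ones(len(px))]@T[:3,:3].T
             ~~^~~~~~~~~~~~~~~~
ValueError: operands could not be broadcast together with shapes (1,0) (2,)
```

Run:
```python
from h import *; from bench import r
t0=dict(np.load("f_top.npz")); f=r.grab_frame("top")
for g in(t0,f): print((g["frame"][165:212,260,0].astype(int)-g["frame"][165:212,260,2]).tolist())
pose(r)
```

```text
[-5, -2, 0, -2, -4, -1, -4, -3, -5, -6, -5, -3, 89, 114, 113, 114, 112, 111, 115, 112, 111, 113, 111, 95, 52, 33, 27, 2, -1, -2, -2, -1, -3, -3, -1, -3, -5, -1, -2, -1, -2, -4, -2, -2, -3, -4, -4]
[-1, -1, -4, -3, -4, -4, -2, -5, -3, -4, -2, 1, 94, 123, 125, 124, 123, 124, 126, 121, 123, 123, 86, 109, 115, 116, 111, 114, 106, 106, 107, 110, 112, 114, 111, 112, 111, 112, 114, 113, 111, 117, 113, 110, 110, 66, 41]
t 15.6 tcp [ 0.5503 -0.1665  0.1294] board [ -28.3 -237.4] yaw -7.42 zdir [ 0.001 -0.001 -1.   ] F [-0.1  1.6  0.7] w 0.085
```

Run:
```python
from h import *; from bench import r
t0=dict(np.load("f_top.npz")); f=r.grab_frame("top")
def bat(f,lo,hi,top):
    g=f["frame"].astype(float); sat=g[...,0]-g[...,2]; out=[]
    for u in range(lo,hi):
        v=int(182+(u-260)*.17); th=55; d=-1 if top else 1
        while sat[v+d,u]>=th: v+=d
        out.append((u,v+d*(sat[v,u]-th)/(sat[v,u]-sat[v+d,u])))
    b=np.array([tb(q) for q in cast(f,np.array(out),.042)])
    for _ in range(4):
        c=np.polyfit(b[:,1],b[:,0],1); e=b[:,0]-np.polyval(c,b[:,1]); b=b[abs(e)<=2*e.std()]
    print("edge at by=0: %.2f  angle %.3f deg n=%d rms %.2f"%(c[1],np.degrees(np.arctan(c[0])),len(b),e.std()))
bat(f,215,390,True); bat(t0,215,390,True); bat(t0,215,390,False)
_,c=rect(blankmask(f)); b=np.array([tb(q) for q in cast(f,c[:,0],.058)])
for sgn in(1,-1):
    k=(abs(b[:,1])<135)&(sgn*(b[:,0]-71.3)>10); q=np.polyfit(b[k,1],b[k,0],1); print("blank side",sgn,q[1].round(2),np.degrees(np.arctan(q[0])).round(3))
```

```text
edge at by=0: 112.62  angle 0.147 deg n=138 rms 0.11
edge at by=0: 112.50  angle 0.150 deg n=146 rms 0.12
edge at by=0: 90.77  angle 0.157 deg n=147 rms 0.16
blank side 1 90.44 0.091
blank side -1 52.44 0.1
```

Batten and blank are parallel to within 0.06° (0.3 mm over the length), and their faces meet at about 91 mm, so the blank lies flush and centred (by −1 mm).

```bash
python3 -c "
from bench import r
print(r.hand_in())"
```

```text
the job is handed in; nothing more can be done
None
```

The blank lies flush along the back batten, between the two end stops and behind the dog, as measured in the last camera view. I handed the job in at about 16 s. Nothing came back with the verdict, and the glue bottle, jar, wedge and plane look unmoved.

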